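# Screw an outlet head to face its drain port and lock it

## Task

Screw the blue outlet head down clockwise until its brass outlet points straight at the round port on the upright block of its base; it springs back on its seal when you let go, so it is the direction after release that counts, and it must not be screwed well past that. Then push the yellow tab so that the steel fork slides along the flats of the head's foot fully home, and seat it on its rubber stop with a short push of about 15 newtons, never more than 25. Do not force a fork that jams on a misaligned foot, do not crush the head, and leave the other things alone.

Things in the scene. Friction and masses are not known exactly. Their poses are not given: they have to be found in the camera images.
- manifold: aluminium base plate 230 x 100 x 16 mm, fixed to the bench, carrying all the rest. Origin on the bench under the head's turning axis; z up; x points from the axis to the port, -x to the yellow tab. Port block (22 x 46 mm, 88 mm high) at 77 to 99 mm along +x. Two guide rails, up to 47 mm high, at -28 to -116 mm along x, outer edges 35 mm either side.
- port (a point): centre of the round brass port's face, 73 mm along the base's +x from the turning axis, 66 mm over the bench; it faces the head.
- head_grip (a point): point on the turning axis in the middle of the head's blue block, about 73 mm over the bench. The block is 34 mm long (x), 22 mm thick (y; the two flat sides to grip) and stands from about 50 to 92 mm over the bench; x points the way the brass outlet points, z up. Under it is the grey foot, 40 x 30 mm, about 35 to 50 mm over the bench, its flats parallel to the block's.
- outlet_mouth (a point): centre of the brass outlet's mouth, 55 mm from the turning axis, about 67 mm over the bench, tube diameter 18 to 22 mm; x points out of the mouth.
- lock_tab (a point): centre of the yellow upright tab of the lock slide: 10 mm thick (along the base's x), 40 mm wide, 37 to 71 mm over the bench. Starts 116 to 112 mm from the turning axis; pushed along the base's +x it meets the rubber stop with its centre somewhere from 70 to 62 mm from the axis (the stop is set differently each time; find it by feel).
- valve (a point): centre of a loose grey cast valve block, 40 x 72 x 44 mm; leave it alone.
- thread_locker: loose red bottle standing, 24 x 40 x 94 mm, origin under its foot; leave it alone.
- seal_ring_1: loose black seal ring, 60 mm across, 8 mm high, lying; leave it alone.
- head: whole outlet head, origin on the turning axis under its foot, x to the outlet. Screws down clockwise seen from above (0.64 mm per rad), starts 1.0 to 2.1 rad short of the port (outlet on the base's +y side), no stop there. The thread takes 0.18 N m at first, rising to 0.25 at the port (0.07 to turn back there); on release the head springs back by that torque over the seal's 0.8 N m/rad (0.3 rad).
- lock_slide: whole lock slide, origin at the base's origin when drawn back; moves only along the base's x, rubs with about 3 N, stays where left. Its steel fork (gap 33 mm, slightly flared, 37 to 44 mm over the bench) enters only if the foot is within about 7 degrees of the base's x, then holds it to 4. The rubber stop yields 1 mm per 6 N. A clear rise with the tab over 80 mm from the axis is a jam.

How it is judged (in metres and radians):
On the way, in this order (a step that is already met when the one before it is completed fails the run):
1. the head is let go with its outlet pointing at the port within 8 degrees, the lock slide not yet on the foot (angle between the x axis of head and the x axis of manifold, either way round below 0.14 rad and x of outlet_mouth in the frame of manifold above 0.04 m and contact force between the fingers and head below 0.2 N and x of lock_tab in the frame of manifold below -0.096 m), for 0.2 s.
2. the fork is seated: pushed onto its stop with 9 N or more, the tab within 73 mm of the turning axis (x of lock_tab in the frame of manifold above -0.073 m and contact force between any of the fingers, the arm and lock_slide above 9 N), for 0.03 s.
At the end, for the whole second after the job is handed in: the fork stays pushed in on the foot (tab within 73 mm of the turning axis) and the outlet points at the port within 5.5 degrees, at rest (x of lock_tab in the frame of manifold above -0.073 m and angle between the x axis of head and the x axis of manifold, either way round below 0.095 rad and x of outlet_mouth in the frame of manifold above 0.04 m and angular speed of head below 0.05 rad/s); the robot touches nothing.
It fails at once if the lock slide is pushed with more than 25 N (contact force between any of the fingers, the arm and lock_slide above 25 N).
It fails at once if the head is crushed or rammed: more than 100 N between both fingers together and the head (contact force between the fingers and head above 100 N).
It fails at once if the head is turned past the port by more than 27 degrees while held (y of outlet_mouth in the frame of manifold below -0.025 m).
It fails at once if a bystander is moved by more than 15 mm (distance of any of valve, thread_locker, seal_ring_1 from where it was at the start of the episode above 0.015 m).
It also fails if it takes over 67 s, if anything falls off the work surface, if the arm or the gripper's body presses on something with over 40 N, if the wrist force passes 120 N, or if a joint passes its speed limit or range.

## Robot

A 6-joint arm with a two-finger parallel gripper is mounted at the origin on a cart in front of the work surface, level with it; the furniture and walls round the work are solid. World frame = base frame: x ahead of the robot, y to its left, z up, the work surface at z = 0. Lengths are in mm, angles in rad, forces in N, time in s.
With the tool pointing down it reaches from about 400 to 925 mm from the base axis. Payload 12.5 kg.
Tool frame: the origin (TCP) lies at the very end of the fingers, on their centre line; the grasp point (between the pads) lies 19 mm behind it; z points along the fingers, x is the direction in which the jaws open and shut, and the axes are right-handed (so a half turn about z gives the same grasp; the last joint's range is limited). The gripper opens to 95 mm and grips with 3 to 60 N. Pads are 20 mm wide; open, the fingers measure 119 mm over their backs; the gripper's body (75 mm by 180 mm) begins 59 mm behind the grasp point.
Start: joints at [1.185, 0.491, 1.559, -0, 1.092, -0.106], TCP at [172.585, 600.717, 214.661] pointing down, gripper open.
Joint ranges: [-3.1, 3.1], [-0.84, 2.19], [0.05, 2.79], [-1.13, 4.28], [0.06, 2.93], [-2.69, 2.69]. Speed limits (rad/s): [2.22, 2.22, 2.79, 3.14, 3.14, 3.14].

## Interface

Orientations are given as [roll, pitch, yaw] about the fixed x, y, z axes, in that order (R = Rz(yaw) Ry(pitch) Rx(roll)).
In Python, from cell import env gives the robot as it stands.
- The arm moves only by the tool arm_command, never from a script. Its argument "motion" is one flat list of numbers, 7 for each row, row after row: the opening, from -1 (shut) to 1 (fully open), then the shift along the tool's x, y, z in mm, then the turn, a rotation vector about the tool's x, y, z in degrees. In form: [fingers, dx, dy, dz, rx, ry, rz, fingers, dx, dy, dz, rx, ry, rz, ...]. A call has 1 to 20 rows; each row is the pose to reach, as a shift and turn from the pose commanded when the call began, along the tool's axes at that moment; what a row does not reach only later rows make up. A row lasts 1/10 s, in which the tool goes at most 50 mm and 8.59 degrees, less where a joint would pass 70% of its speed; a pose out of reach is approached as far as the arm can. A call with a gripper value outside its range is refused whole. The fingers move at their own pace and stop on an object; the grip force is fixed at half the most. Time passes only in rows, so rows that repeat a pose let the fingers close. It gives the time, the measured TCP pose, the force and the opening at its end, in the units of the state.
- env.state(): the state, without advancing time (a new reading comes with each control period).
- env.read_camera(name): name is "side" or "top" or "wrist"; returns (picture, depth): 480x640x3 uint8, red, green, blue; 480x640 float32, mm along the optical axis (not along the pixel's ray), 0 where there is no reading.
- env.calibration(name): a dict with "fx", "fy", "cx", "cy" (pixels), "cam_to_world" (4x4, takes a point from camera to world coordinates). Camera axes: x right, y down, z forward; pixel columns grow to the right and rows downward; lengths in mm; the calibration is good to about 2 mm. The wrist camera is an equidistant fisheye: a pixel r from the principal point sees the ray r / f radians off the axis. A picture is of the moment at which its call begins: read the wrist's pose just before it. calibration takes no time and is no camera call; for the wrist camera it gives the pose at the moment of the call.
- env.job_done(): hands the job in, once; it reports no verdict.
Trained networks look in the newest picture that a camera, given by its name, has taken for a name from the list of things; names that differ only in an ending like _2 or _b are one class to them, and where a whole thing is asked for, a point or a joint stands for the part that bears it (a point fixed in the world has none). Each returns a list of dicts, best first, with "confidence" (0 to 1); they miss things now and then, are a little off and sometimes report something else, mostly with a low value. They report only what shows in the picture. A call takes as long as a camera call.
- env.recognise(camera, label): "location" ([column, row] in pixels, amid what is visible of it).
- env.silhouettes(camera, label): "region" (480x640 bool, what is visible of it) and "location" ([column, row] in pixels, amid what is visible of it).
- env.spot_point(camera, label): "location" ([column, row] in pixels: a listed point, or the origin of a listed thing).
The state is a dict: "t": time; "joints": joint angles; "qvel": joint speeds; "tau": joint torques, N m; "eef_pos": TCP position; "tcp_rot": TCP orientation; "ft_force": force on the tool from outside, world axes, zero at the start; "moment": the same for the moment, N m; "opening": opening from 0.0 (shut) to 1.0 (fully open).
Only numpy, scipy, OpenCV 4.12 (cv2) and the standard library are available. Lean on these libraries where they do the work, as an engineer would, in place of code of your own. Each camera call takes 0.05 s, during which the arm holds its last target.

## Working session

There is one attempt and no reset: what is moved stays moved. The work goes in short steps, Python scripts to look and compute and a tool call to move; the robot and the scene stay as the last step left them, time stands still between calls to the robot, and variables do not carry over. Pictures are saved under pics/ and viewed, and the job is handed in when it is done.

Besides the shell and the picture viewer there is one more tool, called after ">>>" as name(argument=value, ...) on one line, values as JSON. arm_command: Moves the arm, as the interface text tells. Its arguments: {"type":"object","properties":{"motion":{"type":"array","items":{"type":"number"}}},"required":["motion"]}

```bash
ls; mkdir -p pics
cat > h.py <<'E'
import numpy as np, cv2
from cell import env
def save(cam,name):
    im,d=env.read_camera(cam); cv2.imwrite(f'pics/{name}.png',im[:,:,::-1]); np.save(f'pics/{name}_d.npy',d); return im,d
def pt(c,d,u,v,k=2):
    u0,v0=int(round(u)),int(round(v)); w=d[max(0,v0-k):v0+k+1,max(0,u0-k):u0+k+1]; w=w[w>0]
    z=np.median(w); return (c['cam_to_world']@np.array([(u-c['cx'])/c['fx']*z,(v-c['cy'])/c['fy']*z,z,1]))[:3]
def cloud(c,d):
    v,u=np.mgrid[0:480,0:640]; P=np.stack([(u-c['cx'])/c['fx']*d,(v-c['cy'])/c['fy']*d,d],-1)
    return P@c['cam_to_world'][:3,:3].T+c['cam_to_world'][:3,3]
def ray_at_z(c,u,v,z):
    T=c['cam_to_world']; r=T[:3,:3]@np.array([(u-c['cx'])/c['fx'],(v-c['cy'])/c['fy'],1]); s=(z-T[2,3])/r[2]; return T[:3,3]+s*r
E
python3 - <<'E'
from h import *
s=env.state(); print(s)
for cam in ['top','side']:
    im,d=save(cam,cam+'0'); c=env.calibration(cam); print(cam,c['fx'],c['cx'],c['cy'],np.round(c['cam_to_world'],3).tolist())
    for l in ['head_grip','outlet_mouth','port','lock_tab','valve','thread_locker','seal_ring_1','manifold','head','lock_slide']:
        for r in env.spot_point(cam,l)[:2]:
            u,v=r['location']; print(l,round(r['confidence'],2),np.round([u,v]),np.round(pt(c,d,u,v),1))
E
```

```text
pics
{'t': 0.0, 'joints': array([ 1.18539055e+00,  4.91543751e-01,  1.55947504e+00, -5.22223597e-06,
        1.09164919e+00, -1.05595694e-01]), 'qvel': array([ 5.16185009e-04,  9.24490006e-05, -3.68618165e-04,  2.78652769e-03,
       -2.21302507e-03,  4.96842812e-04]), 'tau': array([ 6.06727172e-04, -6.12658238e+01, -2.58184111e+01,  6.92920899e-02,
        4.81616892e-02, -9.06481546e-05]), 'eef_pos': array([172.49296454, 600.4722673 , 214.06274567]), 'tcp_rot': array([-3.14148392e+00,  1.06982030e-03,  1.29098871e+00]), 'ft_force': array([ 0.33812538, -0.15848881, -0.5520586 ]), 'moment': array([0.01841361, 0.0088043 , 0.00105011]), 'opening': 1.002393772536557}
top 472.45396452696565 323.721171114676 244.5120250891448 [[0.03, -0.995, 0.098, 479.089], [-0.999, -0.033, -0.031, -14.582], [0.034, -0.097, -0.995, 1052.754], [0.0, 0.0, 0.0, 1.0]]
head_grip 0.95 [273. 235.] [590.8  59.   91.4]
head_grip 0.19 [275. 239.] [585.   58.7  56.4]
outlet_mouth 0.59 [246. 233.] [595.  116.7  74.6]
port 0.87 [275. 201.] [674.5  64.7  21.5]
lock_tab 0.91 [273. 286.] [486.3  57.2  67.9]
valve 0.95 [
[... 249 characters left out ...]
9 [274. 235.] [589.9  57.3  91.2]
side 608.9893408798647 317.8549986070738 238.7188612110175 [[0.927, -0.15, 0.343, 124.245], [-0.374, -0.425, 0.824, -1020.358], [0.022, -0.892, -0.451, 608.182], [0.0, 0.0, 0.0, 1.0]]
head_grip 0.95 [327. 213.] [588.9  47.6  80.4]
outlet_mouth 0.62 [320. 204.] [597.3 107.4  76.8]
port 0.7 [358. 209.] [669.9  68.2  70.5]
lock_tab 0.87 [278. 227.] [478.8  47.5  65.6]
valve 0.69 [243. 208.] [462.1 252.7  24.9]
thread_locker 0.87 [340. 370.] [ 442.3 -354.7   13.8]
thread_locker 0.54 [329. 243.] [590.6  36.3  15.7]
seal_ring_1 0.66 [398. 352.] [ 5.574e+02 -3.317e+02  3.000e-01]
manifold 0.7 [332. 245.] [591.1  23.9  16.9]
head 0.95 [329. 232.] [591.6  41.7  40.4]
```

Run:
```python
import cv2
a=cv2.imread('pics/top0.png')[160:330,190:370]; cv2.imwrite('pics/top0c.png',cv2.resize(a,None,fx=3.3,fy=3.3,interpolation=cv2.INTER_CUBIC))
a=cv2.imread('pics/side0.png')[150:300,220:420]; cv2.imwrite('pics/side0c.png',cv2.resize(a,None,fx=4,fy=4,interpolation=cv2.INTER_CUBIC))
```

```text
(no output)
```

View pics/top0.png

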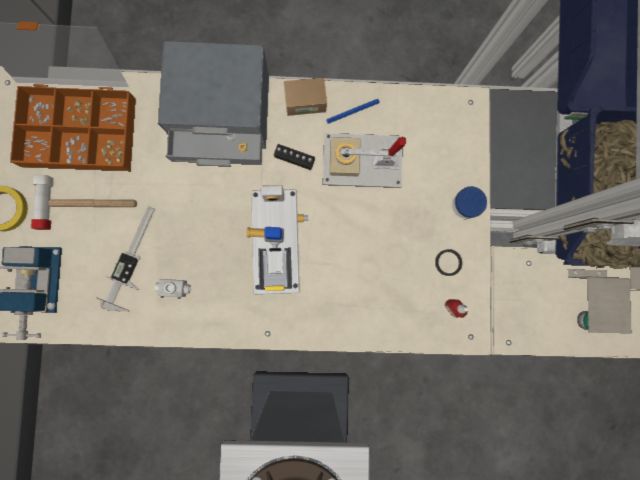

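View pics/top0c.png

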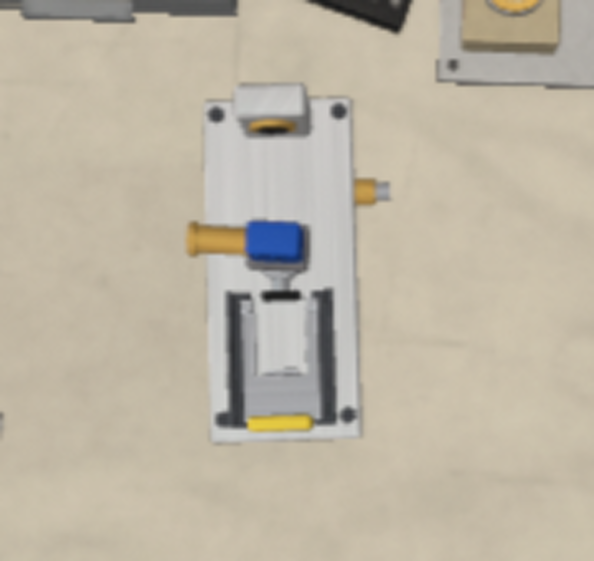

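View pics/side0c.png

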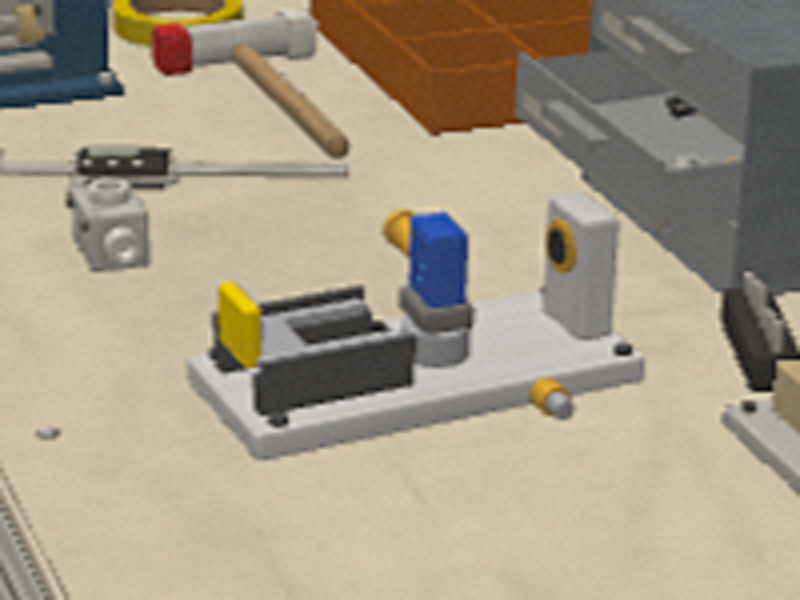

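Run:
```python
from h import *
c=env.calibration('top'); d=np.load('pics/top0_d.npy'); im=cv2.imread('pics/top0.png')[:,:,::-1].astype(int)
C=[ray_at_z(c,u,v,16)[:2] for u,v in [(252.7,190.3),(296.7,189.4),(298.5,292.4),(254.2,293.9)]]
print(np.round(C,1).tolist())
P=cloud(c,d)
reg=np.zeros((480,640),bool); reg[180:300,235:310]=1
Z=P[...,2]
pm=reg&(Z>8)&(Z<24)&(d>0)
r=cv2.minAreaRect(P[pm][:,:2].astype(np.float32)); print('plate',r,pm.sum())
hb=reg&(Z>84)&(im[...,2]>im[...,0]+50); Q=P[hb]; print('blue',hb.sum(),Q.mean(0),cv2.minAreaRect(Q[:,:2].astype(np.float32)))
# brass
br=reg&(im[...,0]>im[...,2]+60)&(Z>55); br[260:]=0; br[:215]=0
Q=P[br];print('brass',br.sum(),Q.mean(0)); m=Q[:,:2]-Q[:,:2].mean(0); print(np.linalg.svd(m)[2][0] if br.sum()<3000 else '')
ye=reg&(im[...,0]>im[...,2]+80)&(Z>60); ye[:275]=0; Q=P[ye];print('yellow',ye.sum(),Q.mean(0),cv2.minAreaRect(Q[:,:2].astype(np.float32)))
pb=reg&(Z>80); pb[210:]=0; Q=P[pb];print('port',pb.sum(),Q.mean(0),cv2.minAreaRect(Q[:,:2].astype(np.float32)))
```

```text
[[696.9, 114.5], [702.6, 17.2], [474.7, 5.0], [468.5, 101.0]]
plate ((587.1920776367188, 50.0356559753418), (230.24908447265625, 123.07693481445312), 3.813469886779785) 3077
blue 173 [595.39650755  60.765663    96.60593062] ((540.8408813476562, 34.30539321899414), (153.71168518066406, 34.43299102783203), 25.741527557373047)
brass 143 [596.03165995  99.51265742  74.57152551]
[-0.00734274 -0.99997304]
yellow 87 [482.76087118  54.40471761  81.61466785] ((482.8084411621094, 29.521711349487305), (8.763211250305176, 88.0856704711914), 0.8613070249557495)
port 248 [672.90567076  62.53367976 137.44924151] ((584.93505859375, 39.44443893432617), (233.13955688476562, 46.201560974121094), 15.831831932067871)
```

```bash
cat >> h.py <<'E'
from scipy.spatial.transform import Rotation as R
def delta(x,y,z,yaw,s=None):
    s=s or env.state(); R0=R.from_euler('xyz',s['tcp_rot']); R1=R.from_euler('xyz',[np.pi,0,yaw])
    print('from',np.round(s['eef_pos'],1),np.round(s['tcp_rot'],4),'F',np.round(s['ft_force'],1),'t',round(s['t'],2))
    print('shift',np.round(R0.inv().apply(np.array([x,y,z])-s['eef_pos']),2),'turn',np.round((R0.inv()*R1).as_rotvec(degrees=True),2))
E
python3 - <<'E'
from h import *
delta(590,59,200,0.0)
c=env.calibration('wrist'); print(c)
s=env.state(); Rt=R.from_euler('xyz',s['tcp_rot'])
print(Rt.inv().apply(c['cam_to_world'][:3,3]-s['eef_pos']), Rt.inv().as_matrix()@c['cam_to_world'][:3,:3])
E
```

```text
from [172.6 600.7 214.6] [-3.1416e+00 -1.0000e-04  1.2910e+00] F [-0. -0. -1.] t 1.1
shift [-405.37  550.8    14.61] turn [-0.   -0.   73.97]
{'fx': 371.64829954431775, 'fy': 371.64829954431775, 'cx': 316.3471961668141, 'cy': 241.73226515999514, 'cam_to_world': array([[ 2.75823487e-01,  9.29026436e-01,  2.46639992e-01,
         1.03016970e+02],
       [ 9.61207490e-01, -2.66254480e-01, -7.20327233e-02,
         6.21568594e+02],
       [-1.25130120e-03,  2.56940525e-01, -9.66426407e-01,
         3.85091714e+02],
       [ 0.00000000e+00,  0.00000000e+00,  0.00000000e+00,
         1.00000000e+00]])}
[   0.83857286  -72.61592627 -170.4544578 ] [[ 9.99999076e-01  6.93843556e-04 -1.16881665e-03]
 [-3.70225153e-04  9.66425560e-01  2.56946491e-01]
 [ 1.30785495e-03 -2.56945821e-01  9.66424924e-01]]
```

>>> arm_command(motion=[1,-405,551,15,0,0,74,1,-405,551,15,0,0,74,1,-405,551,15,0,0,74,1,-405,551,15,0,0,74,1,-405,551,15,0,0,74,1,-405,551,15,0,0,74,1,-405,551,15,0,0,74,1,-405,551,15,0,0,74,1,-405,551,15,0,0,74,1,-405,551,15,0,0,74,1,-405,551,15,0,0,74,1,-405,551,15,0,0,74,1,-405,551,15,0,0,74,1,-405,551,15,0,0,74,1,-405,551,15,0,0,74,1,-405,551,15,0,0,74,1,-405,551,15,0,0,74,1,-405,551,15,0,0,74])

```text
t: 2.9
eef_pos: [589.8, 60.3, 199.9]
tcp_rot: [-3.141, -0.0, 0.001]
ft_force: [0.2, -0.1, 0.4]
opening: 1.0
```

```bash
cat >> h.py <<'E'
def fish_rays(c,uv):
    uv=np.atleast_2d(np.asarray(uv,float)); dx=uv[:,0]-c['cx']; dy=uv[:,1]-c['cy']; r=np.hypot(dx,dy)+1e-9; th=r/c['fx']
    return np.stack([np.sin(th)*dx/r,np.sin(th)*dy/r,np.cos(th)],-1)
def fish_at_z(c,uv,z):
    r=fish_rays(c,uv)@c['cam_to_world'][:3,:3].T; o=c['cam_to_world'][:3,3]; return o+r*((z-o[2])/r[:,2])[:,None]
def fish_cloud(c,d):
    v,u=np.mgrid[0:480,0:640]; r=fish_rays(c,np.stack([u.ravel(),v.ravel()],-1)); P=r/r[:,2:]*d.ravel()[:,None]
    return (P@c['cam_to_world'][:3,:3].T+c['cam_to_world'][:3,3]).reshape(480,640,3)
def proj(c,P):
    T=c['cam_to_world']; q=(np.atleast_2d(P)-T[:3,3])@T[:3,:3]; rr=np.hypot(q[:,0],q[:,1])+1e-9; th=np.arctan2(rr,q[:,2])*c['fx']
    return np.stack([c['cx']+q[:,0]/rr*th,c['cy']+q[:,1]/rr*th],-1)
E
python3 - <<'E'
from h import *
delta(590,59,200,0.0)
c=env.calibration('wrist'); im,d=save('wrist','w1'); np.save('pics/w1_c.npy',c,allow_pickle=True)
P=fish_cloud(c,d)
for l in ['head_grip','outlet_mouth','port','lock_tab','head','manifold']:
    for r in env.spot_point('wrist',l)[:2]:
        u,v=r['location']; print(l,round(r['confidence'],2),np.round([u,v]),np.round(P[int(v),int(u)],1))
E
```

```text
from [589.8  60.3 199.9] [-3.1414e+00 -1.0000e-04  8.0000e-04] F [ 0.2 -0.1  0.4] t 2.9
shift [ 0.2   1.33 -0.14] turn [-0.01 -0.01  0.05]
head_grip 0.92 [327. 232.] [597.7  67.7  92.6]
outlet_mouth 0.88 [325. 166.] [595.5 116.4  73.4]
port 0.84 [413. 225.] [669.5  68.6  73. ]
lock_tab 0.66 [198. 238.] [486.7  56.6  71.1]
head 0.63 [328. 224.] [598.4  73.8  91.4]
head 0.3 [326. 162.] [5.979e+02 1.171e+02 3.000e-01]
manifold 0.86 [327. 218.] [596.9  78.2  89.9]
```

View pics/w1.png

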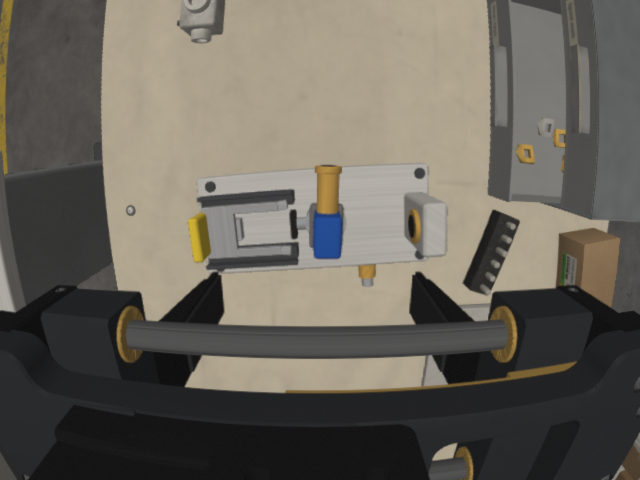

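```bash
cat > fit.py <<'E'
from h import *
def fitview(name,zt=92.):
    c=np.load(f'pics/{name}_c.npy',allow_pickle=True).item(); d=np.load(f'pics/{name}_d.npy'); im=cv2.imread(f'pics/{name}.png')[:,:,::-1].astype(int)
    P=fish_cloud(c,d); Z=P[...,2]
    near=(np.abs(P[...,0]-590)<160)&(np.abs(P[...,1]-58)<90)&(d>0)
    blue=near&(im[...,2]>im[...,0]+60)&(im[...,2]>100)
    top=blue&(Z>84); print('blue',blue.sum(),'top',top.sum(),'Ztop',np.median(Z[top]))
    k=top; k=cv2.morphologyEx(k.astype(np.uint8),cv2.MORPH_OPEN,np.ones((3,3)))>0
    v,u=np.nonzero(k); Q=fish_at_z(c,np.stack([u,v],-1),np.median(Z[top])); r=cv2.minAreaRect(Q[:,:2].astype(np.float32)); print('blue top rect',r)
    br=near&(im[...,0]>im[...,2]+60)&(im[...,0]<im[...,1]+90)&(Z>60)&(Z<84)&(np.hypot(P[...,0]-590,P[...,1]-58)<62)
    Q=P[br]; print('brass',br.sum(),Q.mean(0)); m=Q[:,:2]-Q[:,:2].mean(0); e=np.linalg.svd(m,full_matrices=False)[2][0]; print('brass dir',e,np.degrees(np.arctan2(e[1],e[0])))
    ye=near&(im[...,0]>im[...,2]+100)&(Z>66)&(P[...,0]<540); Q=P[ye]; print('yellow',ye.sum(),Q.mean(0),cv2.minAreaRect(Q[:,:2].astype(np.float32)))
    pb=near&(Z>82)&(P[...,0]>640); Q=P[pb]; print('portblk',pb.sum(),Q.mean(0),cv2.minAreaRect(Q[:,:2].astype(np.float32)))
    pl=near&(Z>9)&(Z<22)&(im.min(-1)>120)&(im.max(-1)-im.min(-1)<25); pl=cv2.morphologyEx(pl.astype(np.uint8),cv2.MORPH_OPEN,np.ones((3,3)))>0
    v,u=np.nonzero(pl); Q=fish_at_z(c,np.stack([u,v],-1),16); print('plate',pl.sum(),cv2.minAreaRect(Q[:,:2].astype(np.float32)))
E
python3 -c "
from fit import *; fitview('w1')"
python3 - <<'E'
import cv2
a=cv2.imread('pics/w1.png')[150:300,175:460]; cv2.imwrite('pics/w1c.png',cv2.resize(a,None,fx=2.8,fy=2.8,interpolation=cv2.INTER_CUBIC))
E
```

```text
blue 1164 top 1119 Ztop 92.16512544441298
blue top rect ((598.0162963867188, 63.05316925048828), (32.7382926940918, 20.684843063354492), 89.97669219970703)
brass 963 [598.02697896  98.50183034  75.3670014 ]
brass dir [-0.02983152 -0.99955494] -91.70947378037779
yellow 400 [484.70919043  55.29564757  71.40520075] ((484.3437805175781, 54.67106628417969), (8.880208969116211, 38.05989074707031), 4.545788288116455)
portblk 23387 [658.5985873   79.18180667 289.64249619] ((697.9111328125, 85.91572570800781), (144.5465545654297, 69.78694152832031), 25.66502571105957)
plate 12363 ((588.1939697265625, 49.718658447265625), (228.0112762451172, 123.65135192871094), 3.756593704223633)
```

View pics/w1c.png

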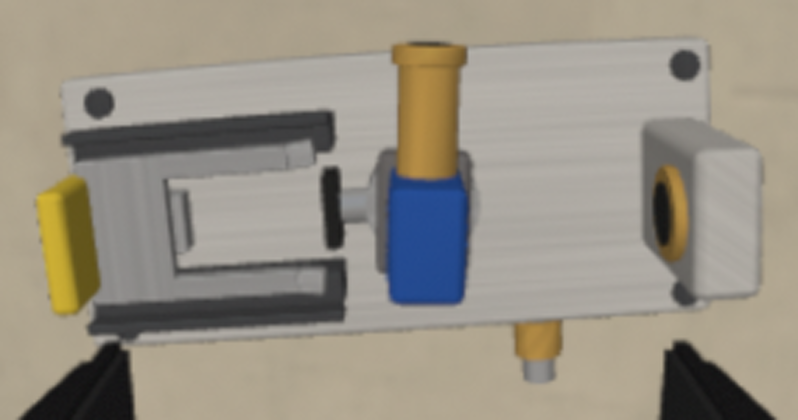

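Run:
```python
from fit import *
c=np.load('pics/w1_c.npy',allow_pickle=True).item()
f=lambda *p: np.array([(175+x/2.8,150+y/2.8) for x,y in p])
A=fish_at_z(c,f((62,80),(708,38),(708,308)),16); print(np.round(A,1)); e=A[1]-A[0]; print(np.degrees(np.arctan2(e[1],e[0])))
B=fish_at_z(c,f((99,102),(685,65)),17); e=B[1]-B[0]; print('bolts',np.round(B,1),np.degrees(np.arctan2(e[1],e[0])))
# rail outer edges top z 47
B=fish_at_z(c,f((65,132),(332,111)),47);e=B[1]-B[0]; print('rail',np.round(B,1),np.degrees(np.arctan2(e[1],e[0])))
B=fish_at_z(c,f((90,330),(345,318)),47);e=B[1]-B[0]; print('rail',np.round(B,1),np.degrees(np.arctan2(e[1],e[0])))
# block top
B=fish_at_z(c,f((700,152),(759,150),(755,296),(697,290),(643,124),(690,118)),88); print('block',np.round(B,1).tolist())
print('port',fish_at_z(c,f((670,205)),66))
```

```text
[[471.8 103.   16. ]
 [698.1 117.8  16. ]
 [704.6  19.3  16. ]]
3.7420028103817464
bolts [[485.6  94.9  17. ]
 [689.8 108.1  17. ]] 3.69292670451286
rail [[482.3  88.7  47. ]
 [569.5  94.1  47. ]] 3.5615848932878382
rail [[486.   21.2  47. ]
 [572.9  26.2  47. ]] 3.314752111894164
block [[675.3, 88.7, 88.0], [693.2, 89.7, 88.0], [695.7, 46.1, 88.0], [677.3, 48.1, 88.0], [658.2, 96.3, 88.0], [671.8, 98.3, 88.0]]
port [[673.34970859  68.61610952  66.        ]]
```

Run:
```python
from h import *
delta(598.3,62.8,56,0.0)
```

```text
from [590.2  59.6 199.7] [-3.1415e+00 -1.0000e-04 -1.0000e-04] F [-0.   0.5  0.4] t 3.25
shift [  8.05  -3.22 143.69] turn [-0.   -0.01 -0.01]
```

>>> arm_command(motion=[1,8,-3.5,40,0,0,0,1,8,-3.5,80,0,0,0,1,8,-3.5,115,0,0,0,1,8,-3.5,144,0,0,0,1,8,-3.5,144,0,0,0,1,8,-3.5,144,0,0,0,1,8,-3.5,144,0,0,0])

```text
t: 3.95
eef_pos: [599.2, 62.8, 57.3]
tcp_rot: [-3.142, -0.002, -0.0]
ft_force: [0.8, 0.6, 0.6]
opening: 1.002
```

Run:
```python
from h import *
delta(598.3,62.8,56,0.0)
c=env.calibration('wrist'); im,d=save('wrist','w2'); np.save('pics/w2_c.npy',c,allow_pickle=True)
print(np.round(proj(c,np.array([[598.3,62.8,92.2]])),1)); save('side','s2')
a=cv2.imread('pics/s2.png')[150:300,220:420]; cv2.imwrite('pics/s2c.png',cv2.resize(a,None,fx=4,fy=4,interpolation=cv2.INTER_CUBIC))
```

```text
from [599.2  62.8  57.3] [-3.1415e+00 -2.5000e-03 -5.0000e-04] F [0.8 0.6 0.6] t 3.95
shift [-0.91  0.04  1.34] turn [-0.   -0.14 -0.03]
[[314.7 328.6]]
```

View pics/w2.png

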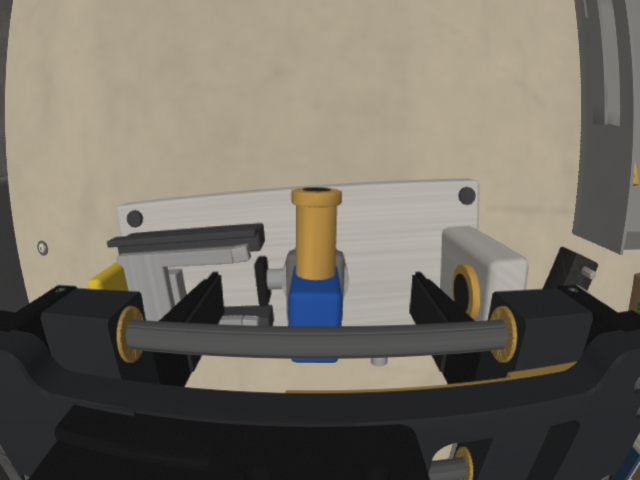

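View pics/s2c.png

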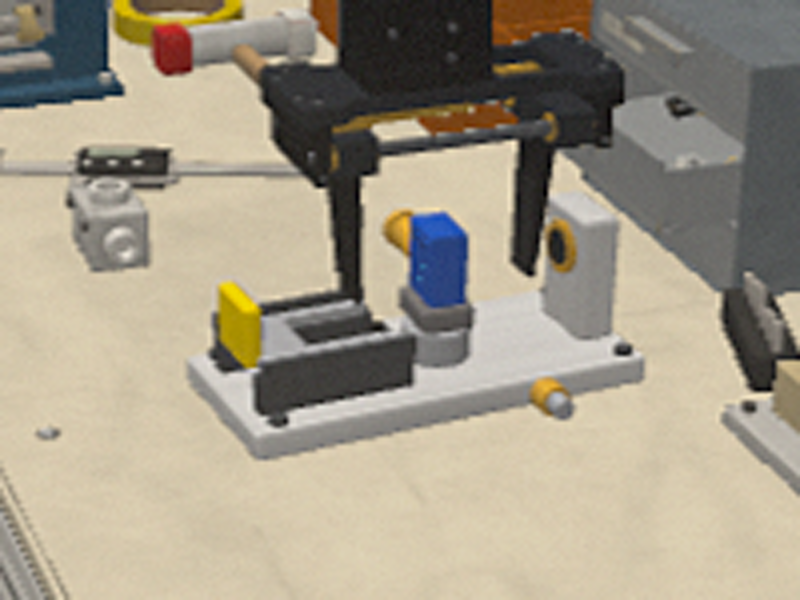

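>>> arm_command(motion=[0,-0.5,0,0.5,0,0,0,-0.6,-0.5,0,0.5,0,0,0,-1,-0.5,0,0.5,0,0,0,-1,-0.5,0,0.5,0,0,0,-1,-0.5,0,0.5,0,0,0,-1,-0.5,0,0.5,0,0,0,-1,-0.5,0,0.5,0,0,0,-1,-0.5,0,0.5,0,0,0,-1,-0.5,0,0.5,0,0,0,-1,-0.5,0,0.5,0,0,0])

```text
t: 5.05
eef_pos: [598.3, 62.9, 55.3]
tcp_rot: [-3.141, -0.001, -0.001]
ft_force: [1.7, 1.9, -1.0]
opening: 0.231
```

Run:
```python
from h import *
s=env.state(); print(s['opening']*95,s['moment']); delta(598.3,62.8,56,0.0)
c=env.calibration('wrist'); im,d=save('wrist','w3'); np.save('pics/w3_c.npy',c,allow_pickle=True)
```

```text
21.942610044275312 [ 0.15022474 -0.28853907 -0.03940049]
from [598.3  62.9  55.3] [-3.1414e+00 -1.2000e-03 -6.0000e-04] F [ 1.7  1.9 -1. ] t 5.05
shift [ 0.03  0.07 -0.74] turn [-0.01 -0.07 -0.03]
```

View pics/w3.png

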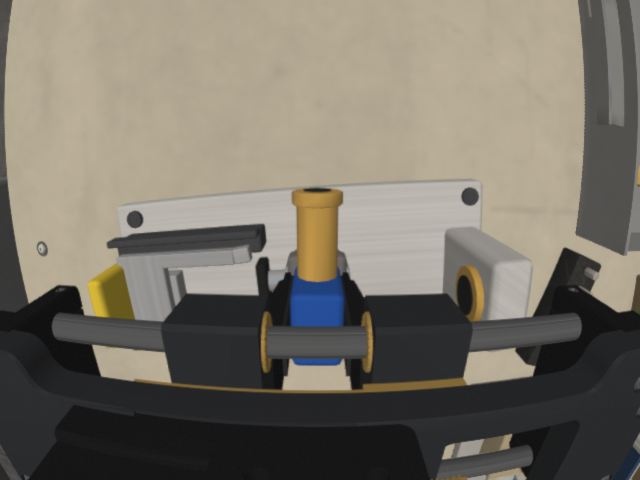

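>>> arm_command(motion=[-1,0,0,0.05,0,0,5,-1,0,0,0.1,0,0,10,-1,0,0,0.15,0,0,15,-1,0,0,0.2,0,0,20,-1,0,0,0.3,0,0,26,-1,0,0,0.35,0,0,32,-1,0,0,0.4,0,0,38,-1,0,0,0.5,0,0,44,-1,0,0,0.55,0,0,50,-1,0,0,0.6,0,0,56,-1,0,0,0.7,0,0,62,-1,0,0,0.75,0,0,68,-1,0,0,0.85,0,0,74,-1,0,0,0.9,0,0,80,-1,0,0,0.95,0,0,86,-1,0,0,1,0,0,90,-1,0,0,1,0,0,90,-1,0,0,1,0,0,90])

```text
t: 6.9
eef_pos: [600.0, 61.3, 54.5]
tcp_rot: [-3.137, -0.002, -1.571]
ft_force: [8.9, -10.6, -2.9]
opening: 0.23
```

Run:
```python
from h import *
s=env.state(); print(s['opening']*95,s['moment'],np.degrees(s['tcp_rot'])); delta(598.3,62.8,56,0.0)
c=env.calibration('wrist'); im,d=save('wrist','w4'); np.save('pics/w4_c.npy',c,allow_pickle=True)
im,d=save('top','t4')
a=cv2.imread('pics/t4.png')[160:330,190:370]; cv2.imwrite('pics/t4c.png',cv2.resize(a,None,fx=3.3,fy=3.3,interpolation=cv2.INTER_CUBIC))
```

```text
21.897074027765328 [-2.17883243 -1.48066594  0.2207648 ] [-1.79719796e+02 -1.07090714e-01 -8.99935947e+01]
from [600.   61.3  54.5] [-3.1367e+00 -1.9000e-03 -1.5707e+00] F [  8.9 -10.6  -2.9] t 6.9
shift [-1.55  1.7  -1.51] turn [ -0.14  -0.3  -89.99]
```

View pics/w4.png

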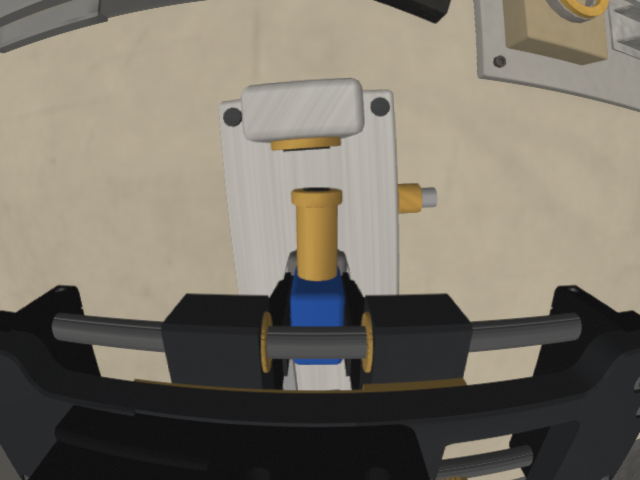

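>>> arm_command(motion=[-1,1,-0.9,0.05,0,0,5,-1,1.9,-1.7,0.1,0,0,10,-1,1.9,-1.7,0.15,0,0,14,-1,1.9,-1.7,0.15,0,0,14,-1,1.9,-1.7,0.15,0,0,14,-1,1.9,-1.7,0.15,0,0,14])

```text
t: 7.6
eef_pos: [600.2, 60.6, 54.2]
tcp_rot: [-3.14, -0.0, -1.813]
ft_force: [3.7, -4.7, 0.7]
opening: 0.229
```

Run:
```python
from h import *
s=env.state(); print(s['opening']*95,s['moment'],np.degrees(s['tcp_rot'])); delta(598.3,62.8,56,0.0)
c=env.calibration('wrist'); im,d=save('wrist','w5'); np.save('pics/w5_c.npy',c,allow_pickle=True)
P=fish_cloud(c,d)
for l in ['outlet_mouth','port']:
    for r in env.spot_point('wrist',l)[:2]:
        u,v=r['location']; print(l,round(r['confidence'],2),np.round([u,v]),np.round(P[int(v),int(u)],1),fish_at_z(c,[[u,v]],67))
```

```text
21.709583113276302 [-0.83189495 -0.55436085  0.2562113 ] [-1.79907263e+02 -4.00929689e-04 -1.03893568e+02]
from [600.2  60.6  54.2] [-3.14   -0.     -1.8133] F [ 3.7 -4.7  0.7] t 7.6
shift [-1.69  2.33 -1.76] turn [-7.0000e-02 -8.0000e-02 -1.0389e+02]
port 0.71 [266. 154.] [672.1  63.9  80.6] [[671.82876715  65.55036293  67.        ]]
```

View pics/w5.png

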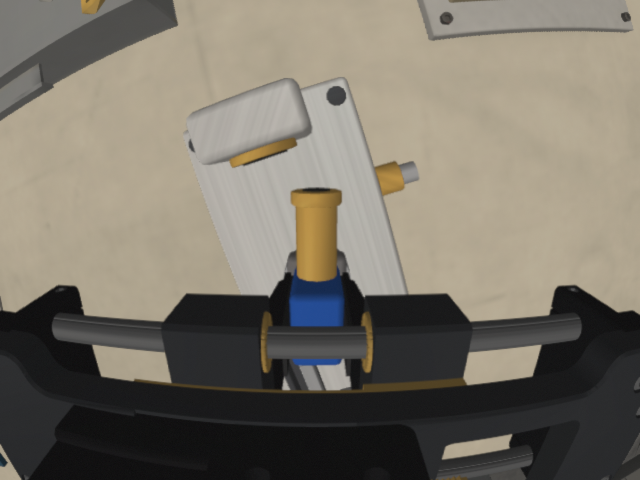

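>>> arm_command(motion=[1,1,-1,0,0,0,0,1,0,0,0,0,0,0,1,0,0,0,0,0,0,1,0,0,0,0,0,0,1,0,0,0,0,0,0,1,0,0,0,0,0,0,1,0,0,0,0,0,0,1,0,0,0,0,0,0])

```text
t: 8.55
eef_pos: [599.5, 60.9, 54.0]
tcp_rot: [-3.142, 0.0, -1.816]
ft_force: [-0.3, 1.5, -0.6]
opening: 0.846
```

```bash
cat > ang.py <<'E'
from h import *
def ang(name,zt=91.2):
    c=np.load(f'pics/{name}_c.npy',allow_pickle=True).item(); im=cv2.imread(f'pics/{name}.png')[:,:,::-1].astype(int); d=np.load(f'pics/{name}_d.npy')
    P=fish_cloud(c,d); near=(np.hypot(P[...,0]-598.4,P[...,1]-61.5)<63)&(P[...,2]>60)&(P[...,2]<85)
    br=near&(im[...,0]>im[...,2]+60)&(im[...,0]-im[...,1]<90)&(im[...,0]>im[...,1]+20)
    br=cv2.morphologyEx(br.astype(np.uint8),cv2.MORPH_OPEN,np.ones((3,3)))>0
    Q=P[br]; v,u=np.nonzero(br); m=Q[:,:2]-Q[:,:2].mean(0); e=np.linalg.svd(m,full_matrices=False)[2][0]; e=e*np.sign(e[0])
    q=Q[:,:2].mean(0)-[598.4,61.5]
    print('brass',br.sum(),Q.mean(0),'axis dir',np.degrees(np.arctan2(e[1],e[0])),'from centre',np.degrees(np.arctan2(q[1],q[0])),'px',u.min(),u.max(),v.min(),v.max())
E
python3 - <<'E'
from ang import *
s=env.state(); print(s['opening']*95,s['moment'],np.degrees(s['tcp_rot'])); delta(598.3,62.8,56,0.0)
for n in ['w4','w5']: ang(n)
c=env.calibration('wrist'); im,d=save('wrist','w6'); np.save('pics/w6_c.npy',c,allow_pickle=True)
ang('w6')
P=fish_cloud(c,d)
for l in ['outlet_mouth','port']:
    for r in env.spot_point('wrist',l)[:2]:
        u,v=r['location']; print(l,round(r['confidence'],2),np.round([u,v]),np.round(P[int(v),int(u)],1),fish_at_z(c,[[u,v]],67))
E
```

```text
80.39181298573217 [-0.02615957  0.16497879  0.04018014] [-1.79997707e+02  4.09434756e-03 -1.04028983e+02]
from [599.5  60.9  54. ] [-3.1416e+00  1.0000e-04 -1.8156e+00] F [-0.3  1.5 -0.6] t 8.55
shift [-1.56  1.65 -2.01] turn [-1.0000e-02  0.0000e+00 -1.0403e+02]
brass 3512 [635.29333925  62.17940331  74.61352776] axis dir 0.44859807739278607 from centre 1.0550018950120064 px 292 340 191 280
brass 3538 [634.30793914  53.12024068  74.33633915] axis dir -13.484806737013438 from centre -13.135898989013809 px 291 340 192 280
brass 3456 [635.15016982  63.46971702  74.42186515] axis dir 3.793681787221738 from centre 3.0679746857394385 px 255 321 190 283
outlet_mouth 0.93 [274. 193.] [649.6  73.6  16.2] [[654.22691536  66.31452015  67.        ]]
port 0.87 [266. 154.] [671.4  63.6  80.8] [[671.2974572   65.47393475  67.        ]]
```

View pics/w6.png

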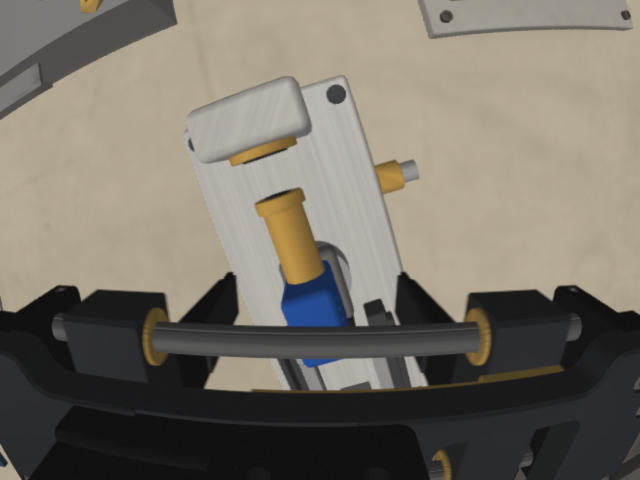

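Run:
```python
from h import *
b=np.radians(3.6)
delta(598.4-150*np.cos(b),61.4-150*np.sin(b),130,b-np.pi/2)
```

```text
from [599.5  60.9  54. ] [ 3.1416e+00  1.0000e-04 -1.8157e+00] F [-0.2 -0.2  0.1] t 8.7
shift [ 45.21 144.15 -76.03] turn [-0.000e+00  1.000e-02 -1.763e+01]
```

>>> arm_command(motion=[1,0,0,-40,0,0,0,1,0,0,-76,0,0,0,1,0,0,-76,0,0,0,-1,10,34,-76,0,0,-5,-1,21,68,-76,0,0,-10,-1,32,102,-76,0,0,-15,-1,45,144,-76,0,0,-17.6,-1,45,144,-76,0,0,-17.6,-1,45,144,-76,0,0,-17.6,-1,45,144,-76,0,0,-17.6,-1,45,144,-76,0,0,-17.6,-1,45,144,-76,0,0,-17.6])

```text
t: 9.9
eef_pos: [449.5, 52.2, 129.7]
tcp_rot: [3.142, 0.0, -1.509]
ft_force: [-0.6, -0.2, -0.7]
opening: 0.303
```

Run:
```python
from h import *
b=np.radians(3.6)
delta(598.4-150*np.cos(b),61.4-150*np.sin(b),52,b-np.pi/2)
c=env.calibration('wrist'); im,d=save('wrist','w7'); np.save('pics/w7_c.npy',c,allow_pickle=True)
from ang import ang
ang('w7')
print(env.state()['opening'])
```

```text
from [449.5  52.2 129.7] [ 3.1416e+00  1.0000e-04 -1.5086e+00] F [-0.6 -0.2 -0.7] t 9.9
shift [ 0.15  0.81 77.71] turn [ 0.    0.01 -0.04]ang.py:7: RuntimeWarning: Mean of empty slice.
  Q=P[br]; v,u=np.nonzero(br); m=Q[:,:2]-Q[:,:2].mean(0); e=np.linalg.svd(m,full_matrices=False)[2][0]; e=e*np.sign(e[0])
  ret = um.true_divide(
Traceback (most recent call last):
  File "ang.py", line 7, in ang
    Q=P[br]; v,u=np.nonzero(br); m=Q[:,:2]-Q[:,:2].mean(0); e=np.linalg.svd(m,full_matrices=False)[2][0]; e=e*np.sign(e[0])
                                                              ~~~~~~~~~~~~~~~~~~~~~~~~~~~~~~~~~~~~~~~^^^
IndexError: index 0 is out of bounds for axis 0 with size 0
```

View pics/w7.png

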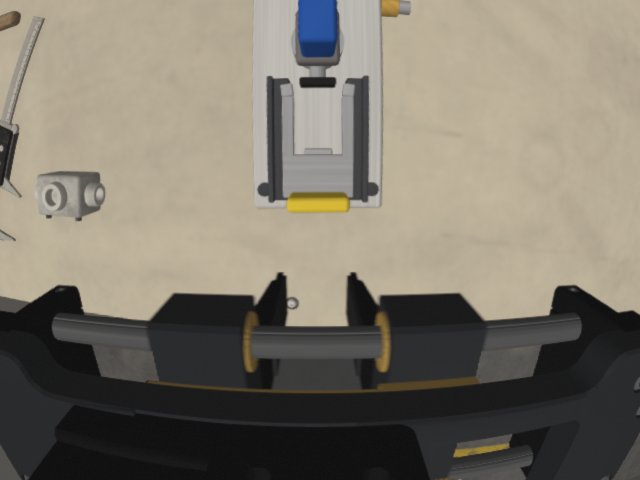

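>>> arm_command(motion=[-1,0,0.5,40,0,0,0,-1,0,0.5,77,0,0,0,-1,0,0.5,77,0,0,0,-1,0,0.5,77,0,0,0,-1,0,0.5,77,0,0,0,-1,0,-4,77,0,0,0,-1,0,-8,77,0,0,0,-1,0,-10,77,0,0,0,-1,0,-10,77,0,0,0])

```text
t: 10.85
eef_pos: [459.4, 52.8, 53.3]
tcp_rot: [-3.141, -0.0, -1.508]
ft_force: [0.4, 0.5, 1.1]
opening: 0.007
```

```bash
cat > st.py <<'E'
from h import *
b=np.radians(3.6); s=env.state(); q=s['eef_pos'][:2]-[598.4,61.4]; ex=np.array([np.cos(b),np.sin(b)])
print('t',round(s['t'],2),'along',round(q@ex,2),'lat',round(q@[-ex[1],ex[0]],2),'z',round(s['eef_pos'][2],1),'Fx',round(s['ft_force'][:2]@ex,2),'F',np.round(s['ft_force'],1),'open',round(s['opening'],3))
E
python3 st.py
python3 - <<'E'
from h import *
save('side','s8')
a=cv2.imread('pics/s8.png')[150:300,220:420]; cv2.imwrite('pics/s8c.png',cv2.resize(a,None,fx=4,fy=4,interpolation=cv2.INTER_CUBIC))
E
```

```text
t 10.85 along -139.26 lat 0.15 z 53.3 Fx 0.4 F [0.4 0.5 1.1] open 0.007
```

View pics/s8c.png

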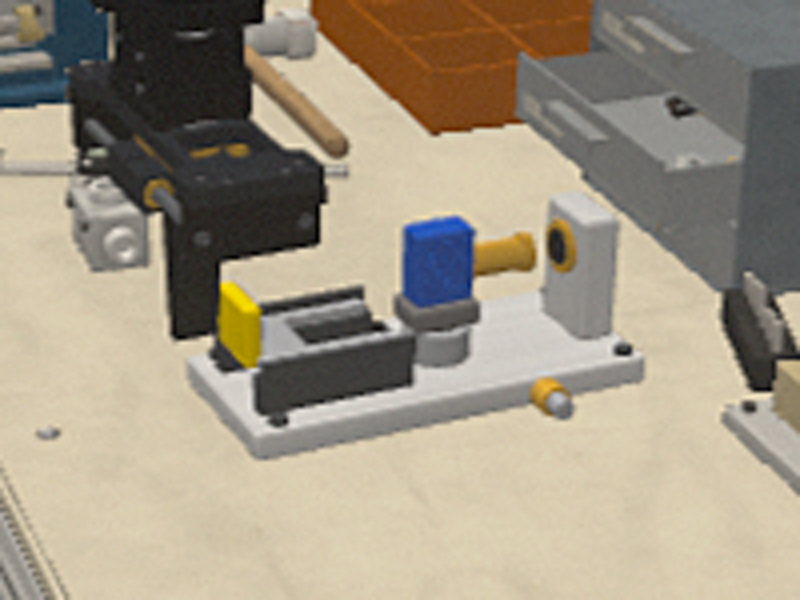

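>>> arm_command(motion=[-1,0,-2,0,0,0,0,-1,0,-4,0,0,0,0,-1,0,-6,0,0,0,0,-1,0,-8,0,0,0,0,-1,0,-10,0,0,0,0,-1,0,-12,0,0,0,0,-1,0,-14,0,0,0,0,-1,0,-16,0,0,0,0,-1,0,-18,0,0,0,0])

```text
t: 11.8
eef_pos: [476.8, 53.9, 52.9]
tcp_rot: [3.141, 0.0, -1.509]
ft_force: [-3.5, -0.6, 0.3]
opening: 0.003
```

```bash
python3 st.py
```

```text
t 11.8 along -121.83 lat 0.19 z 52.9 Fx -3.53 F [-3.5 -0.6  0.3] open 0.003
```

>>> arm_command(motion=[-1,0,-2,0,0,0,0,-1,0,-4,0,0,0,0,-1,0,-6,0,0,0,0,-1,0,-8,0,0,0,0,-1,0,-10,0,0,0,0])

```text
t: 12.3
eef_pos: [486.9, 54.6, 52.9]
tcp_rot: [3.141, 0.0, -1.509]
ft_force: [-2.6, 0.8, 0.8]
opening: 0.004
```

```bash
python3 st.py
```

```text
t 12.3 along -111.7 lat 0.2 z 52.9 Fx -2.57 F [-2.6  0.8  0.8] open 0.004
```

>>> arm_command(motion=[-1,0,-2,0,0,0,0,-1,0,-4,0,0,0,0,-1,0,-6,0,0,0,0,-1,0,-8,0,0,0,0])

```text
t: 12.7
eef_pos: [494.9, 55.1, 52.9]
tcp_rot: [3.141, 0.0, -1.509]
ft_force: [-3.4, 1.8, -0.8]
opening: 0.008
```

```bash
python3 st.py
```

```text
t 12.7 along -103.67 lat 0.19 z 52.9 Fx -3.3 F [-3.4  1.8 -0.8] open 0.008
```

Tab is at about -89; check visually while continuing in small steps.

Run:
```python
from h import *
c=env.calibration('wrist'); im,d=save('wrist','w9'); np.save('pics/w9_c.npy',c,allow_pickle=True)
P=fish_cloud(c,d); Z=P[...,2]; im=im.astype(int)
ye=(im[...,0]>im[...,2]+100)&(Z>66)&(Z<76)&(abs(P[...,0]-510)<40)&(abs(P[...,1]-58)<30); Q=P[ye]; print(ye.sum(),Q.mean(0),cv2.minAreaRect(Q[:,:2].astype(np.float32)))
```

```text
1682 [512.13857639  56.03734283  71.36759016] ((511.6679992675781, 56.18638610839844), (9.309947967529297, 38.91586685180664), 4.085343360900879)
```

View pics/w9.png

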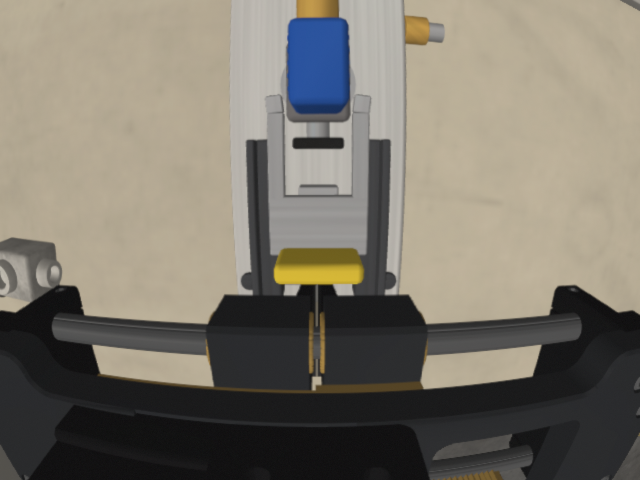

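>>> arm_command(motion=[-1,0,-2,0,0,0,0,-1,0,-4,0,0,0,0,-1,0,-6,0,0,0,0])

```text
t: 13.05
eef_pos: [500.9, 55.4, 53.0]
tcp_rot: [3.142, 0.0, -1.509]
ft_force: [-3.2, 1.3, -0.1]
opening: 0.003
```

>>> arm_command(motion=[-1,0,-2,0,0,0,0,-1,0,-4,0,0,0,0,-1,0,-6,0,0,0,0])

```text
t: 13.35
eef_pos: [507.0, 55.8, 53.0]
tcp_rot: [-3.142, 0.0, -1.508]
ft_force: [-3.0, 1.6, 0.2]
opening: 0.007
```

```bash
python3 st.py
```

```text
t 13.35 along -91.62 lat 0.17 z 53.0 Fx -2.85 F [-3.   1.6  0.2] open 0.007
```

>>> arm_command(motion=[-1,0,-1,0,0,0,0,-1,0,-2,0,0,0,0,-1,0,-3,0,0,0,0,-1,0,-4,0,0,0,0])

```text
t: 13.75
eef_pos: [510.8, 56.0, 53.0]
tcp_rot: [-3.142, 0.0, -1.509]
ft_force: [-4.0, 2.7, -0.6]
opening: 0.005
```

>>> arm_command(motion=[-1,0,-0.7,0,0,0,0,-1,0,-1.4,0,0,0,0,-1,0,-2,0,0,0,0])

```text
t: 14.05
eef_pos: [512.8, 56.2, 53.0]
tcp_rot: [-3.142, 0.0, -1.508]
ft_force: [-3.2, 2.1, 0.0]
opening: 0.0
```

>>> arm_command(motion=[-1,0,-0.7,0,0,0,0,-1,0,-1.4,0,0,0,0,-1,0,-2,0,0,0,0])

```text
t: 14.35
eef_pos: [514.2, 56.3, 52.9]
tcp_rot: [3.14, 0.0, -1.508]
ft_force: [-6.7, 0.1, 3.4]
opening: 0.002
```

>>> arm_command(motion=[-1,0,-0.5,0,0,0,0,-1,0,-1,0,0,0,0])

```text
t: 14.55
eef_pos: [514.7, 56.3, 53.0]
tcp_rot: [3.139, 0.0, -1.508]
ft_force: [-9.7, 0.6, 3.9]
opening: 0.004
```

>>> arm_command(motion=[-1,0,-0.5,0,0,0,0,-1,0,-1,0,0,0,0])

```text
t: 14.75
eef_pos: [515.1, 56.3, 53.0]
tcp_rot: [3.138, 0.0, -1.508]
ft_force: [-12.2, 0.5, 7.0]
opening: 0.003
```

>>> arm_command(motion=[-1,0,-0.5,0,0,0,0,-1,0,-1,0,0,0,0,-1,0,-1,0,0,0,0])

```text
t: 15.05
eef_pos: [515.6, 56.4, 52.9]
tcp_rot: [3.137, 0.0, -1.508]
ft_force: [-13.1, 0.4, 8.0]
opening: 0.004
```

```bash
python3 st.py
```

```text
t 15.05 along -83.0 lat 0.19 z 52.9 Fx -13.05 F [-13.1   0.4   8. ] open 0.004
```

>>> arm_command(motion=[-1,0,-0.5,0,0,0,0,-1,0,-0.5,0,0,0,0])

```text
t: 15.25
eef_pos: [515.8, 56.4, 52.9]
tcp_rot: [3.136, 0.0, -1.508]
ft_force: [-14.5, 0.0, 8.3]
opening: 0.003
```

```bash
python3 st.py
python3 - <<'E'
from h import *
c=env.calibration('wrist'); im,d=save('wrist','w10'); np.save('pics/w10_c.npy',c,allow_pickle=True)
P=fish_cloud(c,d); Z=P[...,2]; im=im.astype(int)
ye=(im[...,0]>im[...,2]+100)&(Z>66)&(Z<76)&(abs(P[...,0]-530)<40)&(abs(P[...,1]-58)<30); Q=P[ye]; print(ye.sum(),Q.mean(0),cv2.minAreaRect(Q[:,:2].astype(np.float32)))
E
```

```text
t 15.25 along -82.79 lat 0.19 z 52.9 Fx -14.51 F [-14.5   0.    8.3] open 0.003
1653 [533.04204356  57.51120515  71.36650261] ((532.4716186523438, 57.4063720703125), (9.506244659423828, 39.05412292480469), 4.003824234008789)
```

View pics/w10.png

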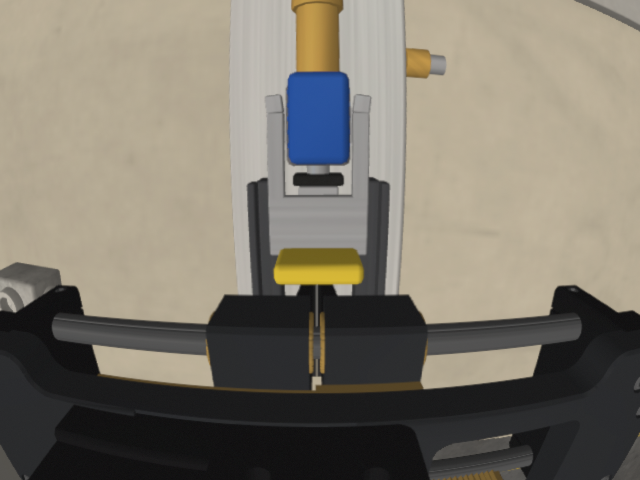

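>>> arm_command(motion=[-1,0,2,0,0,0,0,-1,0,5,0,0,0,0,-1,0,12,0,0,0,0,-1,0,20,0,0,0,0,-1,0,20,-30,0,0,0,-1,0,20,-70,0,0,0,-1,0,20,-100,0,0,0,-1,0,20,-100,0,0,0,-1,0,20,-100,0,0,0])

```text
t: 16.2
eef_pos: [498.2, 55.2, 153.3]
tcp_rot: [-3.14, -0.0, -1.509]
ft_force: [-0.4, 0.3, -0.8]
opening: 0.004
```

```bash
python3 st.py
python3 - <<'E'
from h import *
from ang import ang
c=env.calibration('wrist'); im,d=save('wrist','w11'); np.save('pics/w11_c.npy',c,allow_pickle=True)
P=fish_cloud(c,d); Z=P[...,2]; im=im.astype(int)
ye=(im[...,0]>im[...,2]+100)&(Z>66)&(Z<76)&(abs(P[...,0]-530)<40)&(abs(P[...,1]-58)<30); Q=P[ye]; print(ye.sum(),Q.mean(0),cv2.minAreaRect(Q[:,:2].astype(np.float32)))
ang('w11')
im,d=save('top','t11')
for l in ['valve','thread_locker','seal_ring_1']: print(l,[(r['confidence'],np.round(r['location'])) for r in env.spot_point('top',l)[:1]])
E
```

```text
t 16.2 along -100.37 lat 0.08 z 153.3 Fx -0.39 F [-0.4  0.3 -0.8] open 0.004
719 [530.57175906  57.37619946  71.32048103] ((530.3853759765625, 57.32445526123047), (8.885233879089355, 38.924583435058594), 3.6689705848693848)
brass 1249 [635.46711882  64.72040852  74.19920723] axis dir 4.971232135370348 from centre 4.96541566811546 px 301 330 26 75
valve [(0.74, array([173., 293.]))]
thread_locker [(0.76, array([452., 303.]))]
seal_ring_1 [(0.67, array([446., 262.]))]
```

View pics/w11.png

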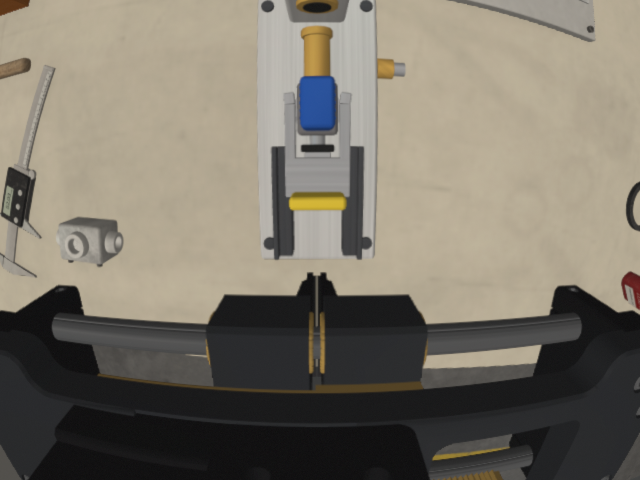

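```bash
python3 -c "
from cell import env
print(env.job_done())"
```

```text
the job is handed in; nothing more can be done
None
```

The head is screwed down onto the port, the fork is seated on its rubber stop, and the job was handed in at about t = 16 s. No verdict is reported, so what follows is my own measurement.

- **Head:** I turned it clockwise by about 104°, to roughly 17.5° past the port. The wrist moment was 0.256 N m when I let go. It sprang back to about 3.8° in the world frame. The base lies at about 3.6°, so it was nearly straight on the port.
- **Fork:** Pushing the yellow tab took a steady 3 N or so with no jam. The force rose only with the tab about 68 mm from the axis, which is the stop. I pushed to 14.5 N along the base; with an upward force of about 8 N on the tool, the total was about 17 N, under the 25 N limit.
- **Final checks:** With the arm clear, the tab centre reads about 68 mm from the axis, so it stayed within 73 mm. In the last picture the outlet lines up with the port. The valve, bottle and ring are within 2 pixels of where they started in the top view.
- **One disagreement:** The last brass-tube direction estimate was 5.0°, about 1.4° off the base. That estimator differed by about 0.5° from the gripped angle in two earlier checks, and the result is still inside the 5.5° limit.

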